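# Slide the pattern plate out over the tray

## Task

Push the metal pattern plate along the wooden ledge towards the white tray, until about a third of its length sticks out past the end of the ledge over the tray and its edge can be got at. Only push it: leave it lying flat and straight along the ledge, never lifted, tipped or dropped, and leave the stamp, the jar and the brush where they are.

Things in the scene. Friction and masses are not known exactly. Their poses are not given: they have to be found in the camera images.
- ledge: Fixed dark wooden ledge, a plank on two low cheeks. 180 mm deep (its own x), 360 mm long (its own y), flat top 60 mm above the table. A low rail, 15 mm thick and 12 mm higher than the top, runs along its far (+x) side, so the free top spans x = -90 to +75 mm; the near side and both ends (y = -180 and +180 mm) have no rail. Origin: centre of its underside, on the table; x points away from the robot when its yaw is 0 (turned up to 0.3 rad), z up.
- plate: Loose flat metal pattern plate with a grey chevron motif (under 1 mm high), 100 mm wide (its x), 150 mm long (its y), 5 mm thick, about 0.2 kg, lying flat on the ledge with its length roughly along it (up to 0.2 rad askew). Too wide to be gripped from above; slides under a push of a few newtons. Origin: centre of its underside; z up.
- tray: Fixed open white ceramic tray, 170 x 180 mm, 35 mm high, 5 mm walls, standing on the table 10 mm beyond one end of the ledge (either end: 280 mm from the ledge's centre along the ledge's +y or -y). Origin: centre of its underside.
- crate: Fixed wooden crate full of printing blocks, 170 x 180 mm, 95 mm high, standing 10 mm beyond the other end of the ledge. Origin: centre of its underside.
- stamp: Loose hand stamp: wooden block 70 x 90 x 30 mm with a round knob on top, 77 mm high overall, standing on the table behind the ledge (about 165 mm from its centre line). Origin: centre of its underside. Leave alone.
- jar: Loose amber jar with a white cap, 60 mm across, 90 mm high, standing on the table behind the ledge (about 165 mm from its centre line). Origin: centre of its underside. Leave alone.
- brush: Loose brush, 200 mm long, 42 mm wide and 20 mm high, lying on the table on the ledge's near side (about 140 mm from its centre line), roughly along the ledge. Origin: the middle of its length, at its underside. Leave alone.
Things that resemble listed ones, but are neither listed nor needed, are in the scene too. There is more than one size of the plate; the one meant has the size given above.

How it is judged:
At the end, for the whole second after the job is handed in: The plate lies at rest and flat on the ledge, within 0.14 rad of straight along it, 35 to 65 mm of its length past the tray end (its centre 140 to 170 mm from the ledge's centre towards the tray), and no more than about 10 mm out over the near side (((y of tray in the frame of ledge above 0 m and y of plate in the frame of ledge between 0.14 and 0.17 m) or (y of tray in the frame of ledge below 0 m and y of plate in the frame of ledge between -0.17 and -0.14 m)) and x of plate in the frame of ledge above -0.05 m and angle between the y axis of plate and the y axis of ledge, either way round below 0.14 rad and angle between plate's own z axis and vertical below 0.06 rad and height (world z) of plate between 0.056 and 0.065 m and linear speed of plate below 0.01 m/s); the robot touches nothing.
It fails at once if the plate is lifted off the ledge (height (world z) of plate above 0.075 m).
It fails at once if the plate falls off the ledge (height (world z) of plate below 0.045 m).
It fails at once if the plate is tipped by more than 0.2 rad (angle between plate's own z axis and vertical above 0.2 rad).
It fails at once if the stamp, the jar or the brush is moved by more than 25 mm (distance of any of stamp, jar, brush from where it was at the start of the episode above 0.025 m).
It also fails if it takes over 38 s, if anything falls off the work surface, if the arm or the gripper's body presses on something with over 40 N, if the wrist force passes 120 N, or if a joint passes its speed limit or range.

## Robot

A 6-joint arm with a two-finger parallel gripper is mounted at the origin on the work surface. World frame = base frame: x ahead of the robot, y to its left, z up, the work surface at z = 0. Lengths are in m, angles in rad, forces in N, time in s.
With the tool pointing down it reaches from about 0.4 to 0.825 m from the base axis. Payload 7 kg.
Tool frame: the origin (TCP) lies midway between the tips of the shut fingers; the grasp point (between the pads) lies 19 mm behind it; z points along the fingers, y is the line along which they close (so a half turn about z gives the same grasp; the last joint's range is limited). The gripper opens to 88 mm and grips with 3 to 60 N. Pads are 19 mm wide; open, the fingers measure 130 mm over their backs; the gripper's body (78 mm by 193 mm) begins 47 mm behind the grasp point.
Start: joints at [-0.841, 0.359, 0.012, 0, -1.224, -0.288], TCP at [0.289, -0.61, 0.227] pointing down, gripper open.
Joint ranges: [-3.07, 3.07], [-1.43, 2.12], [-1.02, 1.25], [-3.03, 1.67], [-3.05, -0], [-3.03, 3.03]. Speed limits (rad/s): [2.39, 2.39, 3.01, 3.14, 3.14, 3.14].

## Interface

Orientations are given as [roll, pitch, yaw] about the fixed x, y, z axes, in that order (R = Rz(yaw) Ry(pitch) Rx(roll)).
In Python, from station import arm gives the robot as it stands.
- The arm moves only by the tool servo_tool, never from a script. Its argument "deltas" is a list of rows, each a list of 7 numbers: the closure, from -1 (fully open) to 1 (shut), then the shift along the tool's x, y, z in mm, then the turn, a rotation vector about the tool's x, y, z in degrees. In form: [[gripper, x, y, z, ax, ay, az], ...]. A call has 1 to 20 rows; each row shifts and turns the commanded pose from where the row before left it, along the tool's axes as they then stand; what a row does not reach is not made up. A row lasts 1/12 s, in which the tool goes at most 41.7 mm and 7.16 degrees, less where a joint would pass 70% of its speed; a pose out of reach is approached as far as the arm can. A call is refused whole if a number of a shift passes 41.7 or a number of a turn 7.16, either way. A call with a gripper value outside its range is refused whole. The fingers move at their own pace and stop on an object; "squeeze" is the grip in N (left out, the last holds). Time passes only in rows, so rows that do not move let the fingers close. It gives the time, the measured TCP pose, the force, the opening and the grip force at its end, in the units of the state.
- arm.get_state(): the state, without advancing time (a new reading comes with each control period).
- arm.grab_frame(name): name is "side" or "top"; returns a dict with "color" (400x640x3 uint8, red, green, blue), "K" (3x3 intrinsics, pixels), "position" and "orientation" of the camera in the world. Camera axes: x right, y down, z forward; pixel columns grow to the right and rows downward; lengths in m; the calibration is good to about 2 mm. A picture is of the moment at which its call begins. There is no depth.
- arm.job_done(): hands the job in; it is judged then, once.
Trained networks look in a picture, given as the dict that the camera call returned (one of the last four; its "shot" number tells which), for a name from the list of things; names that differ only in an ending like _2 or _b are one class to them, and where a whole thing is asked for, a point or a joint stands for the part that bears it (a point fixed in the world has none). Each returns a list of dicts, best first, with "conf" (0 to 1); they miss things now and then, are a little off and sometimes report something else, mostly with a low value. They report only what shows in the picture. A call takes as long as a camera call. They do not tell look-alikes from the thing itself.
- arm.recognise(query, picture): "at" ([x, y, z] in m, in the coordinates of the camera as it stood for that picture, good to about 4 mm: the middle of the surface that is visible of it).
The state is a dict: "t": time; "q": joint angles; "qd": joint speeds; "joint_efforts": joint torques, N m; "eef_pos": TCP position; "ee_rot": TCP orientation; "force": force on the tool from outside, world axes, zero at the start; "moment": the same for the moment, N m; "width": finger opening in m; "gripper_force": force on a finger pad.
Only numpy, scipy, OpenCV 4.12 (cv2) and the standard library are available. Lean on these libraries where they do the work, as an engineer would, in place of code of your own. Each camera call takes 0.05 s, during which the arm holds its last target. There are 200 camera calls.

## Working session

There is one attempt and no reset: what is moved stays moved. The work goes in short steps, Python scripts to look and compute and a tool call to move; the robot and the scene stay as the last step left them, time stands still between calls to the robot, and variables do not carry over. Pictures are saved under pics/ and viewed, at most 10 in all, crops included, and the job is handed in when it is done.

Besides the shell and the picture viewer there is one more tool, called after ">>>" by a JSON object that holds its "fn" and its "kwargs". servo_tool: Moves the arm, as the interface text tells. Its arguments: {"type":"object","properties":{"deltas":{"type":"array","items":{"type":"array","items":{"type":"number"}}},"squeeze":{"type":"number"}},"required":["deltas"]}

```bash
mkdir -p pics
cat > h.py <<'E'
import numpy as np, cv2
from scipy.spatial.transform import Rotation as R
from station import arm
def camR(f):
    o=np.array(f["orientation"],float)
    if o.shape==(3,3): return o
    return R.from_euler("xyz",o).as_matrix() if o.size==3 else R.from_quat(o).as_matrix()
def world(f,p): return camR(f)@np.array(p)+np.array(f["position"])
def pix2w(f,uv,z):
    d=camR(f)@np.linalg.inv(f["K"])@np.array([uv[0],uv[1],1.]); c=np.array(f["position"])
    return c+d*(z-c[2])/d[2]
def w2pix(f,p):
    q=np.array(f["K"])@(camR(f).T@(np.array(p)-np.array(f["position"]))); return q[:2]/q[2]
def save(f,n): cv2.imwrite("pics/"+n,f["color"][:,:,::-1])
E
python3 - <<'E'
from h import *
for n in("top","side"):
    f=arm.grab_frame(n); save(f,n+"0.png"); print(n,f["position"],f["orientation"],f["K"][0][0])
    for o in("ledge","plate","tray","crate","stamp","jar","brush"):
        print(o,[(round(r["conf"],2),world(f,r["at"]).round(3).tolist(),w2pix(f,world(f,r["at"])).round().tolist()) for r in arm.recognise(o,f)])
s=arm.get_state();print(s["t"],s["eef_pos"],s["ee_rot"],s["width"])
E
```

```text
top [0.43646242 0.02214462 1.0322186 ] [-2.98841383  0.00631244 -1.58841506] 385.8799646756531
ledge [(0.92, [0.551, 0.024, 0.06], [319.0, 213.0]), (0.43, [0.555, 0.056, 0.066], [307.0, 212.0])]
plate [(0.77, [0.345, 0.321, 0.008], [206.0, 297.0]), (0.67, [0.789, -0.277, 0.009], [427.0, 128.0])]
tray [(0.9, [0.5, -0.24, 0.003], [419.0, 233.0])]
crate [(0.81, [0.598, 0.309, 0.089], [204.0, 195.0])]
stamp [(0.59, [0.727, 0.123, 0.03], [282.0, 150.0])]
jar [(0.62, [0.682, -0.094, 0.09], [365.0, 159.0])]
brush [(0.77, [0.425, 0.096, 0.019], [293.0, 264.0])]
side [0.23966185 0.56834333 0.63398158] [-2.29937102 -0.01344018 -2.60132661] 394.40601617320596
ledge []
plate [(0.86, [0.551, 0.064, 0.064], [316.0, 210.0]), (0.78, [0.786, -0.278, 0.009], [309.0, 126.0]), (0.68, [0.367, 0.303, 0.008], [335.0, 364.0])]
tray [(0.86, [0.492, -0.265, 0.005], [399.0, 161.0]), (0.64, [0.724, 0.135, 0.027], [232.0, 212.0])]
crate [(0.68, [0.573, 0.342, 0.086], [213.0, 296.0])]
stamp []
jar [(0.55, [0.686, -0.079, 0.067], [299.0, 154.0])]
brush []
0.8 [ 0.28857868 -0.61016729  0.22658044] [-3.14158256e+00  3.16758176e-05 -2.69977276e+00] 0.08763634525533154
```

View pics/top0.png

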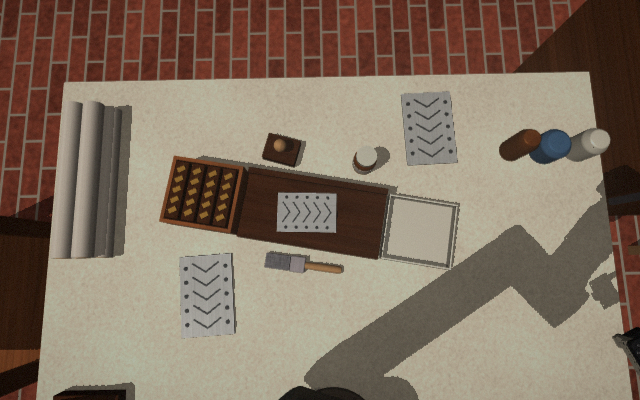

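View pics/side0.png

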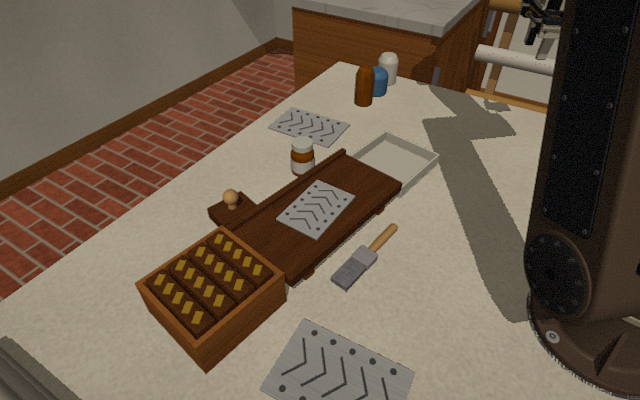

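The top view shows the real plate on the dark ledge at about (307,212). The crate is to its left at (203,195) and the tray to its right at (421,232). The brush lies in front at (303,264), with the stamp (282,150) and jar (365,160) behind. The larger plates on the table are look-alikes. Next I'll fit the plate and ledge outlines.

```bash
cat >> h.py <<'E'
def plate(f,z=.065):
    g=cv2.cvtColor(f["color"],cv2.COLOR_RGB2GRAY); m=((g>75)*255).astype(np.uint8)
    # keep only inside ledge polygon (shrunk)
    P=np.array([w2pix(f,LC+LR@np.array([x,y,.06])) for x,y in((-.084,-.2),(.07,-.2),(.07,.17),(-.084,.17))],np.int32)
    k=np.zeros_like(m); cv2.fillPoly(k,[P],255); m&=k
    m=cv2.morphologyEx(m,cv2.MORPH_CLOSE,np.ones((5,5)))
    c=max(cv2.findContours(m,0,2)[0],key=cv2.contourArea)
    w=np.array([pix2w(f,p[0],z)[:2] for p in c],np.float32)
    (cx,cy),wh,a=cv2.minAreaRect(w)
    b=cv2.boxPoints(((cx,cy),wh,a)); return np.array([cx,cy]),wh,a,b
E
python3 - <<'E'
from h import *
f=arm.grab_frame("top")
im=cv2.resize(f["color"][140:280,150:470][:,:,::-1],None,fx=2.5,fy=2.5,interpolation=cv2.INTER_CUBIC);cv2.imwrite("pics/crop.png",im)
hsv=cv2.cvtColor(f["color"],cv2.COLOR_RGB2HSV)
print(f["color"][[240,180,215,212],[300,300,260,290]], f["color"][245,350])
E
```

```text
[[ 60  36  23]
 [ 51  36  26]
 [ 58  34  22]
 [119 119 112]] [55 36 25]
```

View pics/crop.png

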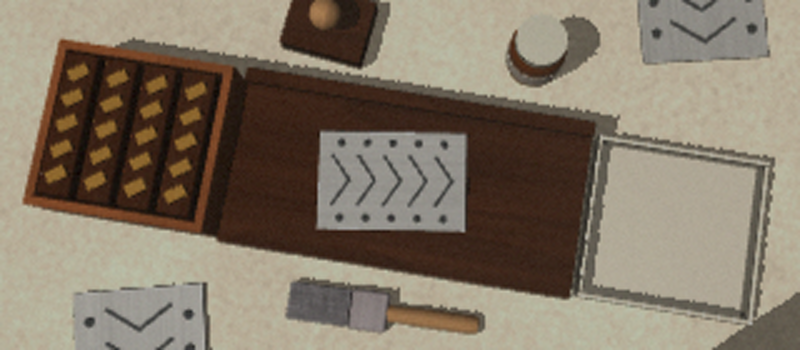

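The crop shows the ledge corners at about (217,240), (573,297), (596,121) and (247,70). The plate is skewed about 0.15 rad relative to the ledge, and the tray is on the right (-y).

```bash
cat > fit.py <<'E'
from h import *
import h
f=arm.grab_frame("top")
px=lambda u,v:(150+u/2.5-.3,140+v/2.5-.3)
nl=pix2w(f,px(217,240),.06)[:2];nr=pix2w(f,px(573,297),.06)[:2];fr=pix2w(f,px(596,121),.072)[:2];fl=pix2w(f,px(247,70),.072)[:2]
print(nl,nr,fr,fl,np.linalg.norm(nl-nr),np.linalg.norm(fl-fr),np.linalg.norm(nr-fr),np.linalg.norm(nl-fl))
w=np.array([nl,nr,fr,fl]); l=np.array([[-.09,.18],[-.09,-.18],[.09,-.18],[.09,.18]])
c=w.mean(0); U,S,V=np.linalg.svd((l-l.mean(0)).T@(w-c)); Rm=(U@V).T; yaw=np.arctan2(Rm[1,0],Rm[0,0])
print("ledge",c,yaw,"res mm",((l@Rm.T+c-w)*1000).round(1).tolist())
h.LC=np.array([*c,0]);h.LR=R.from_euler("z",yaw).as_matrix()
open("h.py","a").write(f"\nLC=np.array({h.LC.tolist()});YAW={yaw}\nLR=R.from_euler('z',YAW).as_matrix()\ndef tol(p): return (LR[:2,:2].T@(np.array(p)[:2].T-LC[:2,None] if np.ndim(p)>1 else LR[:2,:2].T@(np.array(p)[:2]-LC[:2])))\n")
p,wh,a,b=h.plate(f); print("plate",p,wh,a,"corners ledge",((b-c)@Rm).round(4).tolist(),"centre",((p-c)@Rm).round(4))
for u,v in((600,133),(773,158),(752,321),(577,293)): print("tray",((pix2w(f,px(u,v),.035)[:2]-c)@Rm).round(3))
E
python3 fit.py
```

```text
[0.49791152 0.23372446] [ 0.43492879 -0.12183313] [ 0.61023892 -0.15055955] [0.66983004 0.2030127 ] 0.3610928265174089 0.3585588388675628 0.17764810391028102 0.17464016696360288
ledge [0.55322732 0.04108612] -0.17084045698839528 res mm [[-2.8, 0.0], [-1.0, 0.8], [1.1, -1.0], [2.7, 0.2]]
plate [0.55428529 0.05730947] (0.14951449632644653, 0.0997680053114891) 87.81059265136719 corners ledge [[-0.0413, -0.0645], [0.0576, -0.0513], [0.0378, 0.0969], [-0.061, 0.0837]] centre [-0.0017  0.0162]
tray [ 0.084 -0.19 ]
tray [ 0.086 -0.372]
tray [-0.084 -0.367]
tray [-0.084 -0.188]
```

Run:
```python
from h import *
s=arm.get_state(); t=LR.T@(np.array(s["eef_pos"])-LC)
tgt=np.array([-.005,.127]); print("tool ledge",t, "shift tool x,y mm",(t[1]-tgt[1])*1000,(t[0]-tgt[0])*1000)
```

```text
tool ledge [-0.15008058 -0.68679454  0.22658249] shift tool x,y mm -813.7945387782551 -145.08057581712657
```

>>> {"fn": "servo_tool", "kwargs": {"deltas": [[0, 0, 0, 0, 0, 0, -6.86], [0, 0, 0, 0, 0, 0, -6.86], [0, 0, 0, 0, 0, 0, -6.86], [0, 0, 0, 0, 0, 0, -6.86], [0, 0, 0, 0, 0, 0, -6.86], [0, 0, 0, 0, 0, 0, -6.86], [0, 0, 0, 0, 0, 0, -6.86], [0, 0, 0, 0, 0, 0, -6.86], [0, 0, 0, 0, 0, 0, 0]]}}

```text
t: 1.65
eef_pos: [0.2886, -0.6102, 0.2266]
ee_rot: [-3.142, -0.0, -1.736]
force: [-0.4, 0.3, 1.3]
width: 0.0439
gripper_force: 0.0
```

>>> {"fn": "servo_tool", "kwargs": {"deltas": [[0, -38, -7, 0, 0, 0, 0.3], [0, -38, -7, 0, 0, 0, 0], [0, -38, -7, 0, 0, 0, 0], [0, -38, -7, 0, 0, 0, 0], [0, -38, -7, 0, 0, 0, 0], [0, -38, -7, 0, 0, 0, 0], [0, -38, -7, 0, 0, 0, 0], [0, -38, -7, 0, 0, 0, 0], [0, -38, -7, 0, 0, 0, 0], [0, -38, -7, 0, 0, 0, 0], [0, -38, -7, 0, 0, 0, 0], [0, -38, -7, 0, 0, 0, 0], [0, -38, -7, 0, 0, 0, 0], [0, -38, -7, 0, 0, 0, 0], [0, -38, -7, 0, 0, 0, 0], [0, -38, -7, 0, 0, 0, 0], [0, -38, -7, 0, 0, 0, 0], [0, -38, -7, 0, 0, 0, 0], [0, -38, -7, 0, 0, 0, 0], [0, -38, -7, 0, 0, 0, 0]]}}

```text
t: 3.32
eef_pos: [0.5599, 0.1155, 0.2269]
ee_rot: [-3.141, 0.0, -1.752]
force: [1.0, -0.1, 0.5]
width: 0.0439
gripper_force: 0.0
```

```bash
cat > st.py <<'E'
from h import *
s=arm.get_state(); t=LR.T@(np.array(s["eef_pos"])-LC); print(s["t"],"tool ledge mm",(t*1000).round(1),"yaw",round(s["ee_rot"][2],4),"want",round(YAW-np.pi/2,4),"F",np.round(s["force"],1))
E
python3 st.py
```

```text
3.3167 tool ledge mm [ -6.1  74.5 226.9] yaw -1.7515 want -1.7416 F [ 1.  -0.1  0.5]
```

>>> {"fn": "servo_tool", "kwargs": {"deltas": [[0, -26, 0, 0, 0, 0, -0.5], [0, -26, 0, 0, 0, 0, 0], [0, 0, 0, 35, 0, 0, 0], [0, 0, 0, 35, 0, 0, 0], [0, 0, 0, 35, 0, 0, 0], [0, 0, 0, 30, 0, 0, 0], [0, 0, 0, 0, 0, 0, 0], [0, 0, 0, 0, 0, 0, 0]]}}

```text
t: 3.98
eef_pos: [0.5679, 0.1642, 0.0908]
ee_rot: [3.139, -0.003, -1.741]
force: [-0.1, 0.7, 0.5]
width: 0.0438
gripper_force: 0.0
```

```bash
python3 st.py
python3 - <<'E'
from h import *
f=arm.grab_frame("side"); save(f,"side1.png")
E
```

```text
3.9833 tool ledge mm [ -6.5 123.8  90.8] yaw -1.7409 want -1.7416 F [-0.1  0.7  0.5]
```

View pics/side1.png

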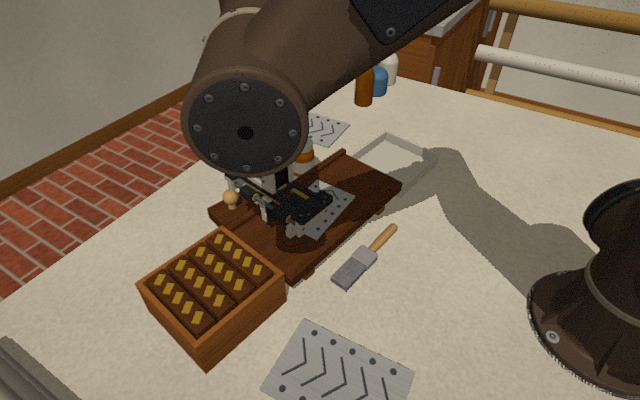

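The side view shows the fingers at about (280,225), above the ledge between the crate and the plate's rear end, and clear of both. I'll lower them now.

>>> {"fn": "servo_tool", "kwargs": {"deltas": [[0, 0, 0, 10, 0, 0, 0], [0, 0, 0, 10, 0, 0, 0], [0, 0, 0, 5, 0, 0, 0], [0, 0, 0, 3, 0, 0, 0], [0, 0, 0, 0, 0, 0, 0], [0, 0, 0, 0, 0, 0, 0], [0, 0, 0, 0, 0, 0, 0]]}}

```text
t: 4.62
eef_pos: [0.5688, 0.1649, 0.064]
ee_rot: [-3.141, 0.0, -1.738]
force: [0.2, 0.1, 0.4]
width: 0.044
gripper_force: 0.0
```

```bash
python3 st.py; python3 -c "
from h import *
print(arm.get_state()['ee_rot'])"
```

```text
4.6167 tool ledge mm [ -5.7 124.7  64. ] yaw -1.7385 want -1.7416 F [0.2 0.1 0.4]
[-3.14109148e+00  3.40808702e-04 -1.73845765e+00]
```

>>> {"fn": "servo_tool", "kwargs": {"deltas": [[0, 0, 0, 2, 0, 0, 0], [0, 0, 0, 0, 0, 0, 0], [0, 5, 0, 0, 0, 0, 0], [0, 5, 0, 0, 0, 0, 0], [0, 4, 0, 0, 0, 0, 0], [0, 4, 0, 0, 0, 0, 0], [0, 4, 0, 0, 0, 0, 0], [0, 4, 0, 0, 0, 0, 0], [0, 4, 0, 0, 0, 0, 0], [0, 4, 0, 0, 0, 0, 0], [0, 4, 0, 0, 0, 0, 0], [0, 4, 0, 0, 0, 0, 0], [0, 4, 0, 0, 0, 0, 0], [0, 4, 0, 0, 0, 0, 0], [0, 0, 0, 0, 0, 0, 0]]}}

```text
t: 5.87
eef_pos: [0.5598, 0.1146, 0.0616]
ee_rot: [3.141, -0.0, -1.739]
force: [0.0, 0.2, 0.8]
width: 0.0437
gripper_force: 0.1
```

```bash
python3 st.py
python3 - <<'E'
from h import *
f=arm.grab_frame("top"); cv2.imwrite("pics/t2.png",cv2.resize(f["color"][140:280,150:470][:,:,::-1],None,fx=2.5,fy=2.5,interpolation=cv2.INTER_CUBIC))
E
```

```text
5.8667 tool ledge mm [-6.  73.6 61.6] yaw -1.739 want -1.7416 F [0.  0.2 0.8]
```

View pics/t2.png

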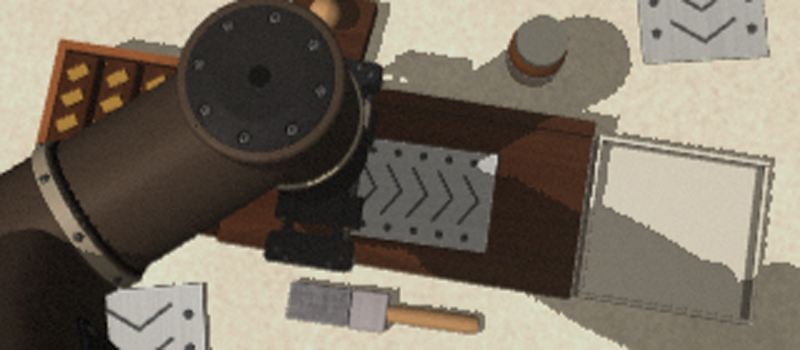

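The plate is moving and has straightened: its front edge now runs from about (498,157) to (488,252), and the jar and brush haven't moved. Checking that edge in ledge coordinates.

Run:
```python
from h import *
f=arm.grab_frame("top")
for u,v in((498,157),(488,252)): print(((pix2w(f,(150+u/2.5-.3,140+v/2.5-.3),.065)-LC)@LR*1000).round(1))
```

```text
[ 38.4 -86.8  65. ]
[-57.9 -90.5  65. ]
```

>>> {"fn": "servo_tool", "kwargs": {"deltas": [[0, 4, 0, 0, 0, 0, 0], [0, 5, 0, 0, 0, 0, 0], [0, 5, 0, 0, 0, 0, 0], [0, 5, 0, 0, 0, 0, 0], [0, 5, 0, 0, 0, 0, 0], [0, 5, 0, 0, 0, 0, 0], [0, 5, 0, 0, 0, 0, 0], [0, 5, 0, 0, 0, 0, 0], [0, 5, 0, 0, 0, 0, 0], [0, 5, 0, 0, 0, 0, 0], [0, 5, 0, 0, 0, 0, 0], [0, 5, 0, 0, 0, 0, 0], [0, 5, 0, 0, 0, 0, 0], [0, 5, 0, 0, 0, 0, 0], [0, 5, 0, 0, 0, 0, 0], [0, 5, 0, 0, 0, 0, 0], [0, 5, 0, 0, 0, 0, 0], [0, 5, 0, 0, 0, 0, 0], [0, 4, 0, 0, 0, 0, 0], [0, 0, 0, 0, 0, 0, 0]]}}

```text
t: 7.63
eef_pos: [0.5443, 0.0229, 0.0615]
ee_rot: [3.141, -0.0, -1.739]
force: [-0.7, -0.3, 0.4]
width: 0.0439
gripper_force: 0.0
```

```bash
python3 st.py
python3 - <<'E'
from h import *
f=arm.grab_frame("top"); cv2.imwrite("pics/t3.png",cv2.resize(f["color"][140:280,150:470][:,:,::-1],None,fx=2.5,fy=2.5,interpolation=cv2.INTER_CUBIC))
E
```

```text
7.6333 tool ledge mm [ -5.7 -19.5  61.5] yaw -1.7391 want -1.7416 F [-0.7 -0.3  0.4]
```

View pics/t3.png

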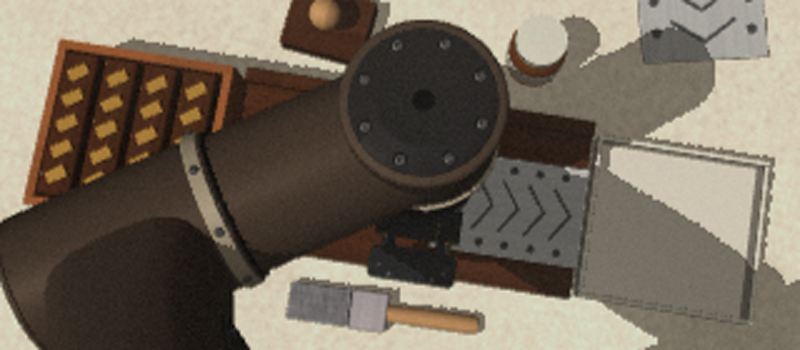

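The plate's front edge is at about (590,170)–(578,268), right at the end of the ledge, and it is still straight. It needs about 48 mm more.

>>> {"fn": "servo_tool", "kwargs": {"deltas": [[0, 4, 0, 0, 0, 0, 0], [0, 4, 0, 0, 0, 0, 0], [0, 4, 0, 0, 0, 0, 0], [0, 4, 0, 0, 0, 0, 0], [0, 4, 0, 0, 0, 0, 0], [0, 4, 0, 0, 0, 0, 0], [0, 4, 0, 0, 0, 0, 0], [0, 4, 0, 0, 0, 0, 0], [0, 4, 0, 0, 0, 0, 0], [0, 4, 0, 0, 0, 0, 0], [0, 4, 0, 0, 0, 0, 0], [0, 3, 0, 0, 0, 0, 0], [0, 2, 0, 0, 0, 0, 0], [0, 0, 0, 0, 0, 0, 0], [0, 0, 0, 0, 0, 0, 0]]}}

```text
t: 8.93
eef_pos: [0.5362, -0.0249, 0.0615]
ee_rot: [3.141, -0.0, -1.739]
force: [-0.3, 0.8, 0.3]
width: 0.0437
gripper_force: 0.0
```

```bash
python3 st.py
```

```text
8.9333 tool ledge mm [ -5.6 -67.9  61.5] yaw -1.7387 want -1.7416 F [-0.3  0.8  0.3]
```

>>> {"fn": "servo_tool", "kwargs": {"deltas": [[0, -5, 0, 0, 0, 0, 0], [0, -10, 0, 0, 0, 0, 0], [0, -15, 0, 0, 0, 0, 0], [0, -10, 0, -20, 0, 0, 0], [0, 0, 0, -40, 0, 0, 0], [0, 0, 0, -40, 0, 0, 0], [0, 0, 0, -40, 0, 0, 0], [0, -38, 0, 0, 0, 0, 0], [0, -38, 0, 0, 0, 0, 0], [0, -38, 0, 0, 0, 0, 0], [0, -38, 0, 0, 0, 0, 0], [0, -38, 0, 0, 0, 0, 0], [0, 0, 0, 0, 0, 0, 0], [0, 0, 0, 0, 0, 0, 0]]}}

```text
t: 10.1
eef_pos: [0.5745, 0.205, 0.2008]
ee_rot: [3.141, -0.001, -1.735]
force: [-0.1, -0.7, 0.2]
width: 0.0439
gripper_force: 0.0
```

```bash
python3 st.py
python3 - <<'E'
from h import *
f=arm.grab_frame("top"); cv2.imwrite("pics/t4.png",cv2.resize(f["color"][140:280,150:470][:,:,::-1],None,fx=2.5,fy=2.5,interpolation=cv2.INTER_CUBIC))
E
```

```text
10.1 tool ledge mm [ -6.9 165.2 200.8] yaw -1.7352 want -1.7416 F [-0.1 -0.7  0.2]
```

View pics/t4.png

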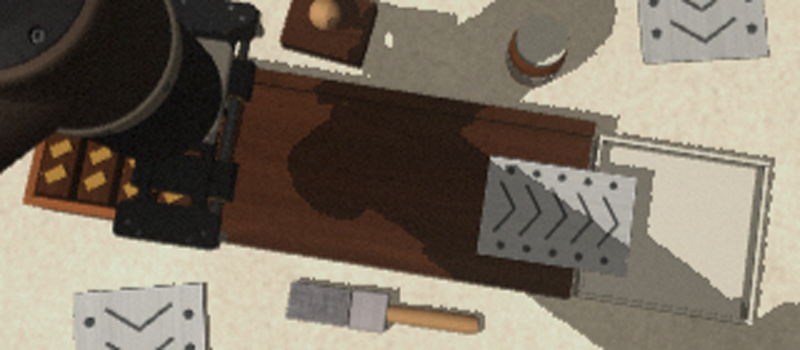

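The plate lies straight and overhangs the tray. Its corners are at about (490,156), (637,176), (627,275) and (477,254), and everything else is where it was. I'll check the numbers before handing in.

Run:
```python
from h import *
f=arm.grab_frame("top")
w=np.array([(pix2w(f,(150+u/2.5-.3,140+v/2.5-.3),.065)-LC)@LR*1000 for u,v in((490,156),(637,176),(627,275),(477,254))])[:,:2]
print(w.round(1).tolist(),w.mean(0)); d=(w[0]+w[3]-w[1]-w[2])/2; print("skew",-np.arctan2(d[0],d[1]))
if 143<-w.mean(0)[1]<167 and abs(np.arctan2(d[0],d[1]))<.1 and w.mean(0)[0]>-40: print(arm.job_done())
```

```text
[[38.2, -78.7], [40.5, -228.1], [-59.4, -230.1], [-61.5, -79.9]] [ -10.55138508 -154.20189795]
skew 0.014848860090934354
the job is handed in; nothing more can be done
None
```

I pushed the plate until about 49 mm of its length sticks out over the tray (centre 154 mm from the ledge's centre), lying flat and about 0.015 rad off straight with the stamp, jar and brush showing no movement in the last picture, and handed the job in; no verdict came back.

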